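# Open the pick-up kiln with its lever and hold it open

## Robot

A 6-joint arm with a two-finger parallel gripper is mounted at the origin on the work surface. World frame = base frame: x ahead of the robot, y to its left, z up, the work surface at z = 0. Lengths are in m, angles in degrees, forces in N, time in s.
With the tool pointing down it reaches from about 0.375 to 0.9 m from the base axis. Payload 3.1 kg.
Tool frame: the origin (TCP) lies on the centre line of the jaws, within the pads' length; the fingertips stand 22 mm ahead of it and the grasp point (between the pads) lies 3 mm ahead of it; y points along the fingers, z is the direction in which the jaws open and shut, and the axes are right-handed (so a half turn about y gives the same grasp; the last joint's range is limited). The gripper opens to 87 mm and grips with 3 to 60 N. Pads are 19 mm wide; open, the fingers measure 117 mm over their backs; the gripper's body (75 mm by 190 mm) begins 51 mm behind the grasp point.
Start: joints at [59.559, 30.224, 82.088, -0, 67.689, -10.227], TCP at [0.216, 0.586, 0.245] pointing down, gripper open.
Joint ranges: [-176.69, 176.69], [-43.24, 126.21], [12.49, 139.97], [-82, 262], [0, 151.66], [-163.58, 163.58]. Speed limits (degrees/s): [159.86, 159.86, 180, 180, 180, 180].

## Interface

Orientations are given as a 3x3 rotation matrix whose columns are the frame's x, y, z axes.
In Python, from rig import bot gives the robot as it stands.
- The arm moves only by the tool jog_arm, never from a script. Its argument "motion" is one flat list of numbers, 6 for each row, row after row: the shift along the tool's x, y, z in mm, then the turn, a rotation vector about the tool's x, y, z in degrees. A call has 1 to 20 rows; each row is the pose to reach, as a shift and turn from the pose commanded when the call began, along the tool's axes at that moment; what a row does not reach only later rows make up. A row lasts 1/8 s, in which the tool goes at most 62.5 mm and 10.7 degrees, less where a joint would pass 70% of its speed; a pose out of reach is approached as far as the arm can. A call with a gripper value outside its range is refused whole. "gripper" is the opening, from 0 (shut) to 1 (fully open), set as the call begins (left out, the last holds). The fingers move at their own pace and stop on an object; the grip force is fixed at half the most. Time passes only in rows, so rows that repeat a pose let the fingers close. It gives the time, the measured TCP pose, the force and the opening at its end, in the units of the state.
- bot.read_state(): the state, without advancing time (a new reading comes with each control period).
- bot.capture(name): name is "side" or "top" or "wrist"; returns (picture, depth): 420x560x3 uint8, red, green, blue; 420x560 float32, m along the optical axis (not along the pixel's ray), 0 where there is no reading.
- bot.get_calibration(name): a dict with "mtx" (3x3 intrinsics, pixels), "k1" (the pictures are not rectified: a ray, as slopes to the right and down, at radius r is drawn at 1 + k1 r^2 times it, then the intrinsics apply), "pose" (4x4, takes a point from camera to world coordinates); the wrist camera has in their place "hand_eye" (4x4, takes a point from camera to tool coordinates, whose origin is the TCP and whose axes are the tool frame's). Camera axes: x right, y up, looking along -z (the intrinsics and any distortion apply to the point x, -y, -z); pixel columns grow to the right and rows downward; lengths in m; the calibration is good to about 2 mm. A picture is of the moment at which its call begins: read the wrist's pose just before it. get_calibration takes no time and is no camera call.
- bot.hand_in(): hands the job in, once; it reports no verdict.
The state is a dict: "time_s": time; "joint_positions": joint angles; "qvel": joint speeds; "tau": joint torques, N m; "position": TCP position; "tcp_rot": TCP orientation; "force": force on the tool from outside, world axes, zero at the start; "moment": the same for the moment, N m; "opening": opening from 0.0 (shut) to 1.0 (fully open).
Only numpy, scipy, OpenCV 4.12 (cv2) and the standard library are available. Lean on these libraries where they do the work, as an engineer would, in place of code of your own. Each camera call takes 0.05 s, during which the arm holds its last target.

## Task

The pick-up kiln on the glassblower's bench is locked shut and its flap is too hot to touch. With the fingertips, push the lock's upright peg round away from the robot until the lock's nose has swung right out from under the lever, then press the wooden handle at the lever's long end smoothly down until the lever is on its rubber stop and the heavy flap is fully up, and finish while still holding the handle down there, so that the gaffer can take the glass out. Do not touch the flap, do not jerk it or let it drop, do not lift the lever's handle, and leave the glass and the tools on the bench where they are.

Things in the scene. Friction and masses are not known exactly. Their poses are not given: they have to be found in the camera images.
- kiln: bench kiln, grey steel case, fixed. Origin on the bench straight below the lever's rubber stop; x from its front to its rear (away from the robot), y to its left, z up. In this frame: case x -25..255, y 35..335, z up to 238 mm with the flap; the lever swings in the plane y = 0; a U-shaped guide (x -15..15, y -60..35, up to z 189) carries stop and lock
- lever (a joint): angle of the lever (dark steel flat bar 12 mm wide, 25 mm high; short end under a stud on the flap's side), rad: 0 at rest, sloping up 0.10 rad to its handle; grows as the long (handle) end goes down; rubber stop at 0.46. With the lock under it, it stops at about 0.05. Takes 6 N (start) to 20 N (near the stop) down at the handle, falls back if let go
- lever_pivot (a point): centre of the lever's pivot pin, 205 mm above the bench; the pin lies along the kiln's y axis
- handle_top (a point): where to press: on top of the wooden handle (30 mm thick, 110 mm long, 215 to 325 mm from the pivot towards the robot), 275 mm from the pivot along the lever and 15 mm above its centre line; about 247 mm above the bench at rest, 122 mm with the lever on its stop; turns with the lever
- lock (a joint): lock angle about its upright pin, rad: 0 with its nose square under the lever (starts at 0 to 0.3), grows as its peg is pushed away from the robot (counter-clockwise from above), end stop 1.45; from 1.1 on the nose is clear of the lever. Stays where left (about 1.5 N at the peg)
- lock_peg (a point): centre of the top of the upright round finger peg on the lock's tail, 15 mm thick, standing 36 mm above the lock (z 198 to 234 mm), 43 mm from the pin
- lock_pivot (a point): point on the lock's upright pin, 195 mm above the bench, at mid-thickness of the lock: a level flat steel bar 112 x 18 x 6 mm, its nose reaching 60 mm from the pin under the lever (6 mm below the lever's lower edge), its tail 52 mm to the outer, right-hand side
- tumbler: green glass tumbler, 72 mm wide, 95 mm high, standing in front of the kiln; origin under its base
- wood_block: glassblower's block: round wooden cup 80 mm wide, 46 mm high, with a 150 mm handle along its x axis; lies beside the lever; origin under the cup
- jacks: glassblower's jacks, steel spring tongs 250 mm long, 55 mm wide, lying flat; origin on the bench under the middle
- flap_corner (a point): front right-hand top corner of the flap, a hot steel-framed firebrick lid 284 x 304 x 44 mm, about 2.7 kg, hinged along the rear of the case; a roller on its right side rests on the lever's short end. The corner is 236 mm above the bench when shut, about 110 mm higher when fully up. Its front bar handle is not to be used

How it is judged (in metres and radians):
On the way, in this order (a step that is already met when the one before it is completed fails the run):
1. the lock is swung out from under the lever while the flap is still shut (value of joint lock above 1.1 rad and height (world z) of flap_corner below 0.255 m), for 0.2 s.
2. the fingers press the lever down and the flap is fully up (height (world z) of flap_corner above 0.315 m and contact force between the fingers and lever above 2 N), for 0.3 s.
At the end, for the whole second after the job is handed in: The lock is swung at least 1.1 rad; the lever is pressed to 0.39 rad or more (its stop is at 0.46), so that the flap's front corner stands still more than 315 mm above the bench; the fingers press on the lever with more than 2 N; the three loose things are within 30 mm of where they were (all of step 2 and value of joint lever above 0.39 rad and value of joint lock above 1.1 rad and velocity of joint lever between -0.1 and 0.1 rad/s and distance of each of tumbler, wood_block, jacks from where it was at the start of the episode below 0.03 m); the arm keeps its last pose, push and grip.
It fails at once if the robot touches the hot flap (contact force between any of the fingers, the arm and flap above 1 N).
It fails at once if the flap is jerked or let drop (lever faster than 2 rad/s) (velocity of joint lever above 2 rad/s or velocity of joint lever below -2 rad/s).
It fails at once if the lever's handle is lifted instead of pressed (value of joint lever below -0.06 rad).
It fails at once if a loose thing is lifted or shoved more than 30 mm (distance of any of tumbler, wood_block, jacks from where it was at the start of the episode above 0.03 m).
It also fails if it takes over 48 s, if anything falls off the work surface, if the arm or the gripper's body presses on something with over 40 N, if the wrist force passes 120 N, or if a joint passes its speed limit or range.

## Working session

There is one attempt and no reset: what is moved stays moved. The work goes in short steps, Python scripts to look and compute and a tool call to move; the robot and the scene stay as the last step left them, time stands still between calls to the robot, and variables do not carry over. Pictures are saved under pics/ and viewed, and the job is handed in when it is done.

Besides the shell and the picture viewer there is one more tool, called by a JSON object that holds its "method" and its "body", one argument or row to a line. jog_arm: Moves the arm, as the interface text tells. Its arguments: {"type":"object","properties":{"motion":{"type":"array","items":{"type":"number"}},"gripper":{"type":"number"}},"required":["motion"]}

```bash
mkdir -p pics; ls; cat > h.py <<'E'
import numpy as np,cv2
from rig import bot
def cal(n):
    c=bot.get_calibration(n); return c
def pose(n,st=None):
    c=cal(n)
    if 'pose' in c: return np.array(c['pose'])
    T=np.eye(4);T[:3,:3]=np.array(st['tcp_rot']);T[:3,3]=st['position']
    return T@np.array(c['hand_eye'])
def unproj(n,u,v,d,P):
    c=cal(n);K=np.array(c['mtx'],float)
    x=cv2.undistortPoints(np.array([[[u,v]]],float),K,np.array([c['k1'],0,0,0,0.]))[0,0]
    return (P@np.array([x[0]*d,-x[1]*d,-d,1]))[:3]
def proj(n,X,P):
    c=cal(n);K=np.array(c['mtx'],float)
    p=np.linalg.inv(P)@np.append(X,1)
    a=np.array([p[0],-p[1],-p[2]])
    q=cv2.projectPoints(a.reshape(1,1,3),np.zeros(3),np.zeros(3),K,np.array([c['k1'],0,0,0,0.]))[0]
    return q.ravel()
E
python3 - <<'E'
from h import *
st=bot.read_state();print(st)
for n in ['side','top','wrist']:
    im,d=bot.capture(n);cv2.imwrite(f'pics/{n}0.png',im[:,:,::-1]);np.savez(f'{n}0.npz',im=im,d=d)
    print(n,cal(n))
E
```

```text
pics
{'time_s': 0.0, 'joint_positions': array([ 5.95587981e+01,  3.02786335e+01,  8.21545820e+01, -2.14629314e-04,
        6.76867106e+01, -1.02275301e+01]), 'qvel': array([-0.01314396, -0.00618754, -0.03206404, -0.04817688, -0.00777475,
       -0.03938206]), 'tau': array([-3.12211869e-04, -4.40043640e+01, -1.76595908e+01,  6.34004991e-02,
        5.80443267e-02, -1.49971606e-04]), 'position': array([0.21558856, 0.58593966, 0.24358514]), 'tcp_rot': array([[ 9.38410900e-01, -1.05749216e-03,  3.45519703e-01],
       [-3.45521125e-01, -1.80632564e-03,  9.38409233e-01],
       [-3.68239304e-04, -9.99997809e-01, -2.06046155e-03]]), 'force': array([-0.4365492 ,  0.45997995,  1.00401016]), 'moment': array([ 0.01542697, -0.05345732,  0.01105191]), 'opening': 1.0034660685775334}
side {'mtx': array([[427.17929424,   0.        , 282.94375658],
       [  0.        , 427.17929424, 208.45116888],
       [  0.        ,   0.        ,   1.        ]]), 'k1': -0.0423709913164761, 'pose': array([[ 0.99183227,  0.09680321, -0.08305352,  0.5291909 ],
       [-0.12713779,  0.69807944, -0.70464252, -0.85440
[... 431 characters left out ...]
.00369423, -0.09643023],
       [-0.00138599,  0.09188692,  0.99576848,  1.24180096],
       [ 0.        ,  0.        ,  0.        ,  1.        ]])}
wrist {'mtx': array([[356.22104853,   0.        , 274.77713355],
       [  0.        , 356.22104853, 208.76706825],
       [  0.        ,   0.        ,   1.        ]]), 'k1': -0.035600507092804615, 'hand_eye': array([[ 3.59278740e-04, -9.57730033e-01, -2.87668307e-01,
        -7.92671909e-02],
       [-2.01531938e-04,  2.87668250e-01, -9.57730096e-01,
        -1.40643997e-01],
       [ 9.99999915e-01,  4.02066414e-04, -8.96601035e-05,
         6.27956662e-04],
       [ 0.00000000e+00,  0.00000000e+00,  0.00000000e+00,
         1.00000000e+00]])}
```

View pics/side0.png

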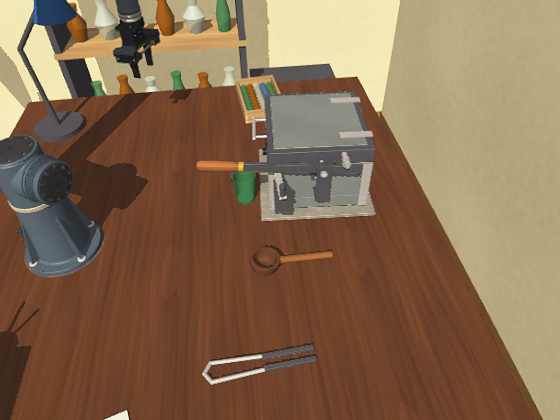

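View pics/top0.png

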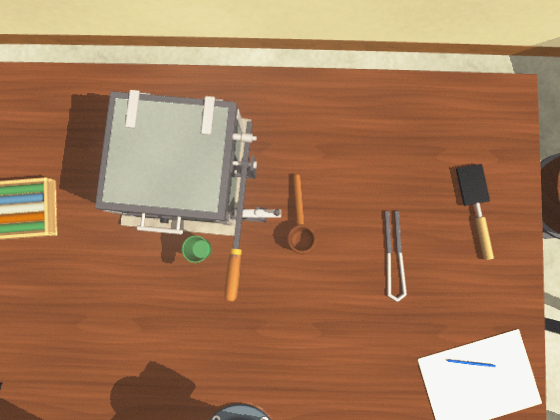

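The side view shows the kiln with its lever handle at about (220,166) and the lock near (282,190). In the top view the handle runs (233,298)-(236,252), the lock is at about (262,213), and the tumbler is at (196,250). I'll enlarge both.

```bash
python3 - <<'E'
from h import *
s=cv2.imread('pics/side0.png');t=cv2.imread('pics/top0.png')
cv2.imwrite('pics/sc.png',cv2.resize(s[130:230,180:380],None,fx=4,fy=4,interpolation=cv2.INTER_CUBIC))
cv2.imwrite('pics/tc.png',cv2.resize(t[110:310,190:310],None,fx=5,fy=5,interpolation=cv2.INTER_CUBIC)[0:1000])
c=cv2.resize(t[120:220,210:310],None,fx=6,fy=6,interpolation=cv2.INTER_CUBIC);cv2.imwrite('pics/tc.png',c)
c=cv2.resize(t[200:305,180:320],None,fx=5,fy=5,interpolation=cv2.INTER_CUBIC);cv2.imwrite('pics/tc2.png',c)
E
```

```text
(no output)
```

View pics/sc.png

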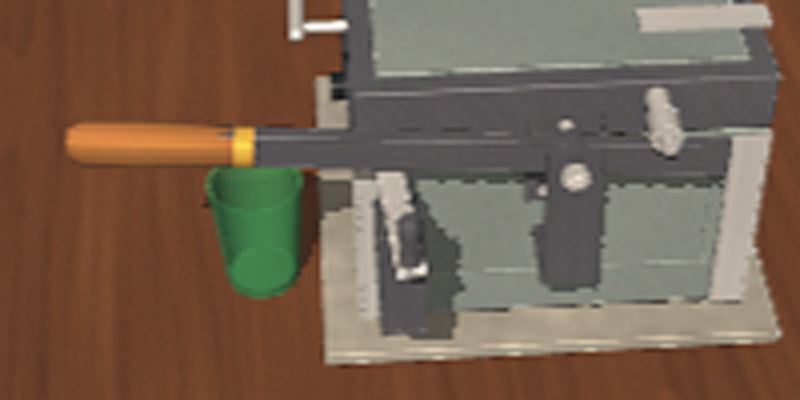

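View pics/tc.png

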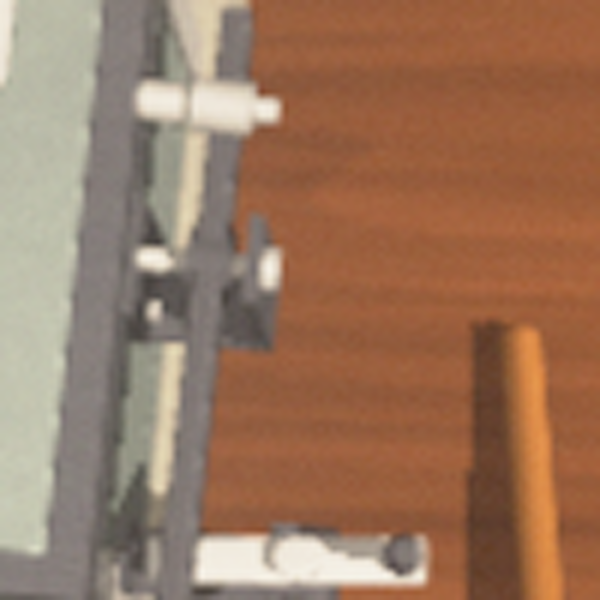

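View pics/tc2.png

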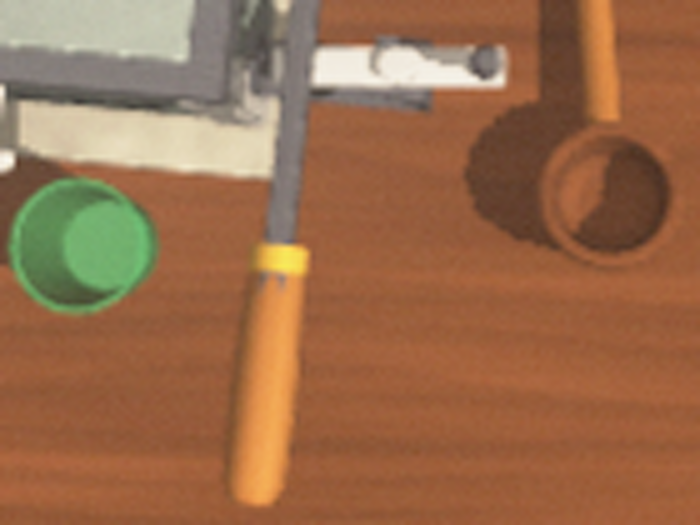

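Peg top is at about (277.4,212.4) in the top view, the lock pin at (260,212), the handle's near end at (231.5,300) and the ferrule at (236.2,250). Next I compute positions using the known heights.

```bash
python3 - <<'E'
from h import *
P=pose('top');D=np.load('top0.npz')['d']
def atz(u,v,z,n='top'):
    P=pose(n);a=unproj(n,u,v,1,P);o=P[:3,3];return o+(a-o)*(z-o[2])/(a-o)[2]
peg=atz(277.4,212.4,.234);pin=atz(260,212,.2)
print('peg',peg,'pin',pin,np.linalg.norm(peg-pin))
for nm,u,v in [('hend',231.5,298),('hmid',233.5,275),('ferr',236,252),('lev',239,225),('piv',244,164),('peg',277.4,212),('lockw',270,213),('flapc',238,99),('flapFR',222,220)]:
    d=D[int(round(v)),int(round(u))];print(nm,d,unproj('top',u,v,d,P))
for nm,u,v in [('cup',300,238),('jacks',395,255),('tumbler',196,250)]:
    print(nm,atz(u,v,.05))
# handle/lever centreline via depth
for v in range(222,300,8):
    row=D[v,222:250];print(v,[round(float(unproj('top',222+i,v,x,P)[2]),3) for i,x in enumerate(row)])
E
```

```text
peg [ 0.61494064 -0.08892234  0.234     ] pin [ 0.6177874  -0.04690664  0.2       ] 0.05412414573689323
hend 0.9835998 [0.41736566 0.00973714 0.24420675]
hmid 0.98711795 [0.46908395 0.00683298 0.24543198]
ferr 1.000666 [0.52106431 0.00379055 0.23660832]
lev 1.0106679 [ 0.58353058 -0.00062488  0.23230776]
piv 1.0397756 [ 0.7303402  -0.00614214  0.21659371]
peg 1.0093749 [ 0.61567672 -0.0889153   0.23624307]
lockw 1.0484537 [ 0.61622554 -0.07088991  0.19711565]
flapc 1.2768264 [9.66113241e-01 3.69642518e-02 4.36917928e-04]
flapFR 1.0270015 [0.59514224 0.04129808 0.21713105]
cup [ 0.56222539 -0.15101903  0.05      ]
jacks [ 0.5223558  -0.41083995  0.05      ]
tumbler [0.52236088 0.13170445 0.05      ]
222 [0.143, 0.147, 0.154, 0.156, 0.162, 0.161, 0.141, 0.119, 0.123, 0.1, 0.079, 0.053, 0.016, 0.018, 0.232, 0.235, 0.234, 0.232, 0.232, 0.226, -0.001, 0.003, 0.002, 0.004, 0.002, 0.0, 0.003, 0.001]
230 [0.012, 0.016, 0.01, 0.011, 0.017, 0.014, 0.012, 0.012, 0.015, 0.008, 0.014, 0.012, 0.017, 0.232, 0.235, 0.236, 0.234, 0.233, 0.228, 0.001, -0.001, 0.003, 0.001, -0.003, 0.004, -0.0, 0.001, 
[... 919 characters left out ...]
43, 0.238, 0.238, 0.235, 0.0, 0.002, 0.002, 0.001, 0.006, 0.0, 0.005, -0.0, 0.001, 0.002]
278 [-0.001, 0.001, 0.006, 0.006, 0.234, 0.242, 0.242, 0.245, 0.249, 0.244, 0.246, 0.248, 0.245, 0.246, 0.243, 0.241, 0.239, 0.232, 0.003, -0.001, 0.001, -0.002, 0.001, -0.001, 0.006, 0.005, 0.001, -0.001]
286 [-0.001, 0.002, 0.001, 0.006, 0.247, 0.245, 0.246, 0.245, 0.243, 0.248, 0.248, 0.247, 0.243, 0.244, 0.243, 0.241, 0.238, -0.005, -0.001, 0.003, 0.003, 0.004, 0.001, 0.005, -0.0, 0.007, 0.003, 0.004]
294 [0.004, 0.007, 0.002, 0.241, 0.246, 0.243, 0.247, 0.253, 0.248, 0.249, 0.247, 0.247, 0.245, 0.24, 0.24, 0.236, 0.004, 0.003, 0.003, 0.003, 0.006, -0.001, 0.004, 0.001, 0.002, -0.001, -0.001, 0.003]
```

Geometry so far: kiln yaw ≈ −3.6°, the peg is at (0.615,−0.089) and the pin at (0.617,−0.047), so the lock angle is about 0. I'll close the gripper and travel high to a point on the robot side of the peg.

{"method": "jog_arm", "body": {
  "motion": [0, -40, 0, 0, 0, 0, 20, -75, -18, 0, 0, 0, 50, -75, -45, 0, 0, 0, 90, -75, -81, 0, -2, 0, 130, -75, -117, 0, -4, 0, 170, -75, -153, 0, -6, 0, 210, -75, -189, 0, -8, 0, 250, -75, -225, 0, -10, 0, 290, -75, -261, 0, -12, 0, 330, -75, -298, 0, -14, 0, 370, -75, -334, 0, -16, 0, 410, -75, -370, 0, -16.6, 0, 450, -75, -406, 0, -16.6, 0, 490, -75, -442, 0, -16.6, 0, 525, -75, -474, 0, -16.6, 0, 550, -75, -497, 0, -16.6, 0, 565, -75, -510, 0, -16.6, 0, 565, -75, -510, 0, -16.6, 0, 565, -75, -510, 0, -16.6, 0],
  "gripper": 0
}}

```text
time_s: 2.52
position: [0.5691, -0.086, 0.3194]
tcp_rot: [[0.998, -0.001, 0.062], [-0.062, 0.001, 0.998], [-0.001, -1.0, 0.001]]
force: [-0.2, 1.1, -0.3]
opening: 0.005
```

```bash
python3 - <<'E'
from h import *
st=bot.read_state();print(st['time_s'],st['position'],st['tcp_rot'].round(3),st['joint_positions'].round(1),st['opening'])
im,d=bot.capture('wrist');cv2.imwrite('pics/w1.png',im[:,:,::-1]);np.savez('w1.npz',im=im,d=d)
im,d=bot.capture('side');cv2.imwrite('pics/s1.png',im[:,:,::-1])
E
```

```text
2.525 [ 0.56910125 -0.08599081  0.31935732] [[ 0.998 -0.001  0.062]
 [-0.062  0.001  0.998]
 [-0.001 -1.     0.001]] [ -19.7   21.9   83.9    0.    74.2 -106.2] 0.004869709646379455
```

View pics/w1.png

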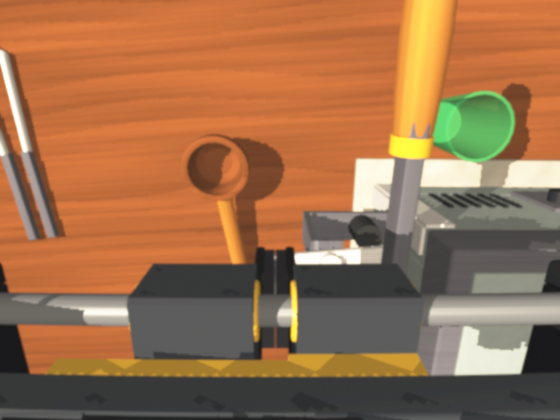

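View pics/s1.png

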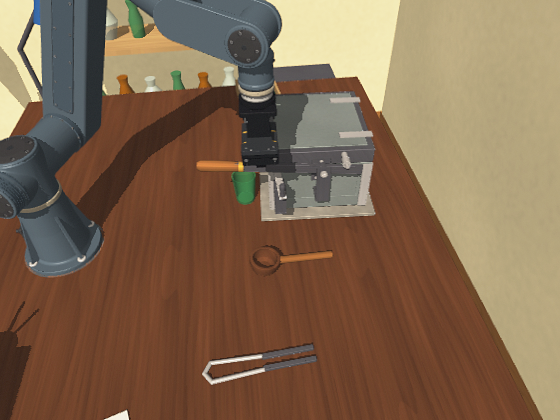

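The wrist view shows a dark round thing at about (365,230) beside the light lock bar at (335,257). I'll locate both.

```bash
python3 - <<'E'
from h import *
st=bot.read_state();P=pose('wrist',st);z=np.load('w1.npz');D=z['d']
for u,v in [(358,225),(365,232),(375,238),(335,257),(350,245),(320,225),(400,200),(408,150)]:
    print(u,v,D[v,u],unproj('wrist',u,v,D[v,u],P).round(4))
for n,X in [('peg',[.615,-.089,.234]),('pin',[.617,-.047,.2])]: print(n,proj('wrist',np.array(X),P))
im=cv2.cvtColor(z['im'],cv2.COLOR_RGB2BGR)
cv2.imwrite('pics/w1c.png',cv2.resize(im[180:280,250:430],None,fx=4,fy=4))
t=np.load('top0.npz');Dt=t['d'];Pt=pose('top')
for v in range(206,220,2):
    print(v,[(round(float(unproj('top',u,v,Dt[v,u],Pt)[2]),3)) for u in range(248,286)])
E
```

```text
358 225 0.34233105 [ 0.6084 -0.0072  0.137 ]
365 232 0.3368803 [ 0.6133 -0.0021  0.144 ]
375 238 0.33896464 [0.6202 0.0077 0.1437]
335 257 0.27793488 [ 0.609  -0.0404  0.205 ]
350 245 0.4896793 [0.6849 0.0117 0.0057]
320 225 0.36889955 [ 0.6151 -0.0409  0.1118]
400 200 0.23720543 [ 5.580e-01 -5.000e-04  2.315e-01]
408 150 0.22275744 [0.5241 0.0016 0.2364]
peg [273.30639412 285.64691348]
pin [325.88395434 263.99785707]
206 [0.002, 0.004, 0.004, 0.005, 0.002, 0.002, -0.003, 0.001, 0.003, 0.004, -0.0, -0.002, 0.002, 0.001, 0.002, -0.001, 0.003, 0.0, 0.005, 0.001, 0.003, 0.002, 0.002, 0.003, -0.001, 0.003, 0.001, 0.0, 0.002, -0.002, 0.001, 0.0, 0.001, 0.005, 0.002, 0.002, 0.003, 0.001]
208 [0.002, -0.003, 0.002, 0.003, 0.004, 0.002, 0.002, 0.19, 0.188, 0.192, 0.188, 0.195, 0.19, 0.187, 0.191, 0.19, 0.19, 0.194, 0.19, -0.001, 0.004, 0.003, 0.003, 0.005, 0.004, 0.003, 0.002, -0.0, 0.002, 0.003, 0.002, -0.004, 0.002, 0.0, 0.001, -0.001, 0.0, -0.003]
210 [0.2, 0.198, 0.199, 0.198, 0.2, 0.199, 0.2, 0.198, 0.201, 0.206, 0.202, 0.205, 0.205, 0.203, 0.198, 0.2, 0.197, 0.201, 0.201, 0.2, 0.201, 0
[... 469 characters left out ...]
.202, 0.207, 0.207, 0.2, 0.198, 0.203, 0.195, 0.201, 0.2, 0.199, 0.201, 0.199, 0.196, 0.2, 0.202, 0.204, 0.233, 0.236, 0.231, 0.227, 0.199, 0.001, -0.002, 0.0, 0.005, 0.002]
216 [0.203, 0.199, 0.202, 0.199, 0.201, 0.206, 0.201, 0.199, 0.202, 0.198, 0.198, 0.204, 0.204, 0.197, 0.202, 0.196, 0.2, 0.202, 0.2, 0.201, 0.2, 0.2, 0.199, 0.196, 0.199, 0.202, 0.198, 0.198, 0.199, 0.2, 0.198, 0.197, 0.199, -0.0, 0.001, 0.002, 0.004, 0.001]
218 [0.111, 0.116, 0.109, 0.115, 0.112, 0.114, 0.19, 0.192, 0.188, 0.19, 0.192, 0.192, 0.195, 0.194, 0.19, 0.191, 0.187, 0.19, 0.138, -0.001, 0.002, 0.001, -0.003, 0.0, -0.001, 0.003, -0.003, -0.001, 0.002, 0.002, 0.003, 0.007, 0.002, 0.0, 0.001, 0.0, 0.003, -0.001]
```

View pics/w1c.png

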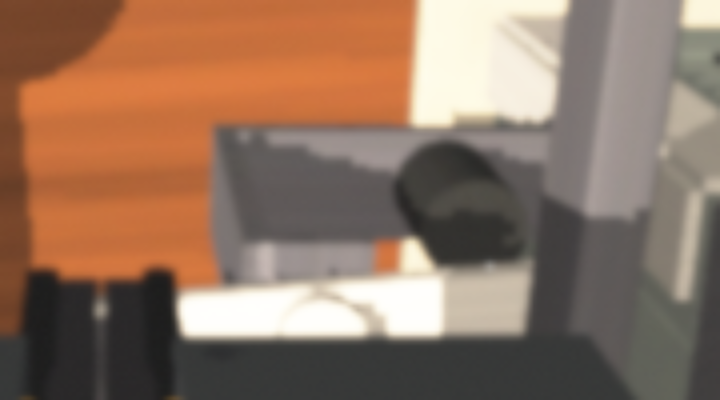

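The dark round thing is the rubber stop, and the projection of the peg, (273,286), falls behind the fingers as it should. Next I yaw the tool to +35°, back off to the robot's right side of the peg and go down.

{"method": "jog_arm", "body": {
  "motion": [4, 0, -6, 0, -9, 0, 9, 0, -12, 0, -18, 0, 13, 0, -18, 0, -27, 0, 17, 10, -23, 0, -36, 0, 17, 30, -23, 0, -38.6, 0, 17, 50, -23, 0, -38.6, 0, 17, 70, -23, 0, -38.6, 0, 17, 83, -23, 0, -38.6, 0, 17, 90, -23, 0, -38.6, 0, 17, 90, -23, 0, -38.6, 0]
}}

```text
time_s: 3.88
position: [0.5853, -0.1111, 0.2295]
tcp_rot: [[0.819, -0.0, -0.574], [0.574, 0.0, 0.819], [-0.0, -1.0, 0.0]]
force: [0.4, 0.2, -0.0]
opening: 0.008
```

```bash
python3 - <<'E'
from h import *
st=bot.read_state();print(st['time_s'],st['position'],st['joint_positions'].round(1),st['force'])
R=st['tcp_rot'];p=st['position'];print(R.round(3))
for n in ('top','side'):
    im,d=bot.capture(n);im=im[:,:,::-1]
    c=im[180:250,210:310] if n=='top' else im[130:230,180:330]
    cv2.imwrite(f'pics/{n}2.png',cv2.resize(c,None,fx=5,fy=5,interpolation=cv2.INTER_CUBIC))
pin=np.array([.617,-.047]);yaw=-.063
n=np.array([np.cos(np.radians(35)),np.sin(np.radians(35))])
for th in np.arange(0,1.46,.1):
    a=th+yaw;peg=pin+.043*np.array([np.sin(a),-np.cos(a)])
    C=peg-.017*n;d=np.array([*C,.229])-p
    print(round(th,2),peg.round(3),C.round(3),(1000*R.T@d).round(1))
E
```

```text
3.875 [ 0.58534455 -0.11106415  0.22945552] [ -21.5   29.    87.3    0.    63.7 -146.5] [ 0.36256795  0.17614119 -0.04328627]
[[ 0.819 -0.    -0.574]
 [ 0.574  0.     0.819]
 [-0.    -1.     0.   ]]
0.0 [ 0.614 -0.09 ] [ 0.6 -0.1] [18.8  0.5  0.7]
0.1 [ 0.619 -0.09 ] [ 0.605 -0.1  ] [22.3  0.5 -1.8]
0.2 [ 0.623 -0.09 ] [ 0.609 -0.099] [26.1  0.4 -3.9]
0.3 [ 0.627 -0.089] [ 0.613 -0.099] [30.   0.4 -5.7]
0.4 [ 0.631 -0.088] [ 0.617 -0.097] [34.   0.4 -7.1]
0.5 [ 0.635 -0.086] [ 0.621 -0.096] [38.2  0.4 -8. ]
0.6 [ 0.639 -0.084] [ 0.625 -0.094] [42.5  0.4 -8.6]
0.7 [ 0.643 -0.082] [ 0.629 -0.091] [46.8  0.4 -8.7]
0.8 [ 0.646 -0.079] [ 0.632 -0.089] [51.1  0.4 -8.3]
0.9 [ 0.649 -0.076] [ 0.635 -0.086] [55.3  0.4 -7.6]
1.0 [ 0.652 -0.072] [ 0.638 -0.082] [59.5  0.4 -6.4]
1.1 [ 0.654 -0.069] [ 0.64  -0.079] [63.5  0.4 -4.8]
1.2 [ 0.656 -0.065] [ 0.642 -0.075] [67.3  0.4 -2.9]
1.3 [ 0.658 -0.061] [ 0.644 -0.071] [70.9  0.4 -0.5]
1.4 [ 0.659 -0.057] [ 0.645 -0.067] [74.2  0.4  2.2]
```

View pics/top2.png

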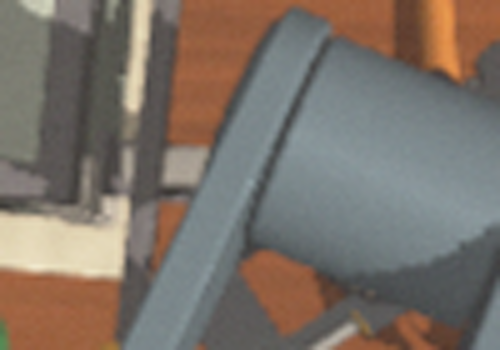

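View pics/side2.png

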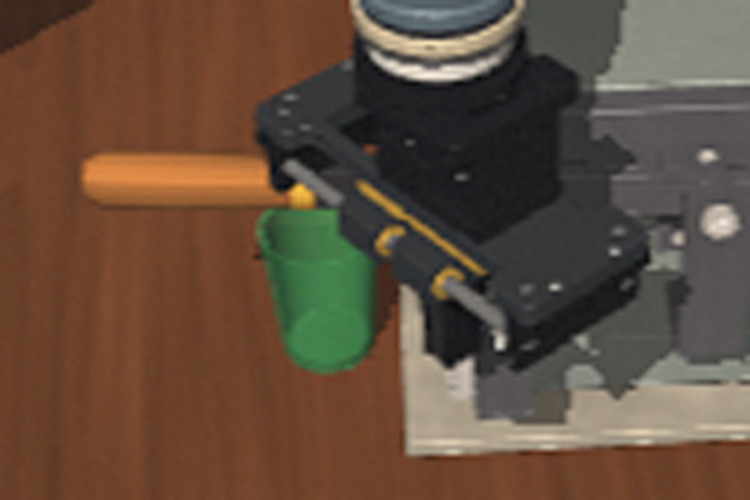

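The fingers are beside the tail and the force is near zero. I start the push gently.

{"method": "jog_arm", "body": {
  "motion": [8, 0, 0, 0, 0, 0, 15, 0, 0, 0, 0, 0, 19, 0, 0, 0, 0, 0, 22, 0, -2, 0, 0, 0, 26, 0, -4, 0, 0, 0, 30, 0, -6, 0, 0, 0, 34, 0, -7, 0, 0, 0, 38, 0, -8, 0, 0, 0, 42, 0, -8.5, 0, 0, 0, 47, 0, -8.7, 0, 0, 0, 51, 0, -8.3, 0, 0, 0, 55, 0, -7.5, 0, 0, 0, 59, 0, -6.5, 0, 0, 0, 63, 0, -5, 0, 0, 0, 63, 0, -5, 0, 0, 0]
}}

```text
time_s: 5.85
position: [0.6403, -0.0787, 0.2296]
tcp_rot: [[0.819, 0.001, -0.574], [0.574, 0.001, 0.819], [0.001, -1.0, 0.0]]
force: [-0.8, 0.3, -0.1]
opening: 0.008
```

```bash
python3 - <<'E'
from h import *
st=bot.read_state();print(st['time_s'],st['position'],st['joint_positions'].round(1),st['force'])
im,d=bot.capture('side');im=im[:,:,::-1];c=im[130:230,180:330]
cv2.imwrite('pics/s3.png',cv2.resize(c,None,fx=5,fy=5,interpolation=cv2.INTER_CUBIC))
E
```

```text
5.85 [ 0.64029952 -0.0786717   0.22957953] [-1.69e+01  3.27e+01  7.99e+01  1.00e-01  6.74e+01 -1.42e+02] [-0.7988657   0.3344921  -0.05162604]
```

View pics/s3.png

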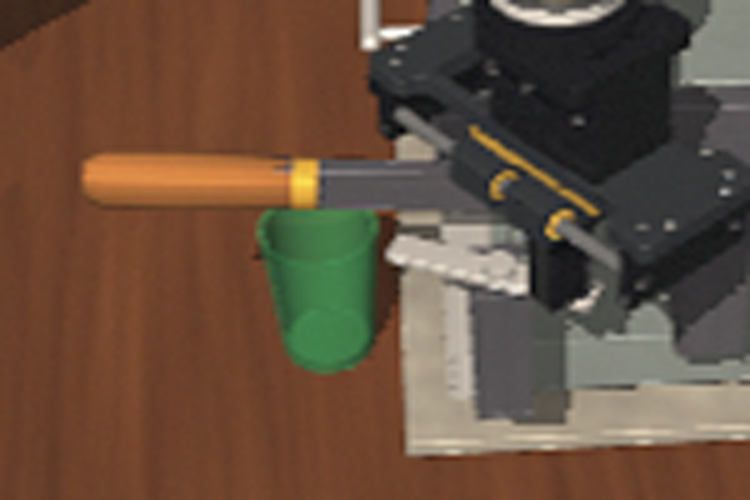

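The lock is turning: its nose now points towards the robot, at about (400,250) in the crop. I push a bit further, towards 1.35 rad.

{"method": "jog_arm", "body": {
  "motion": [3, 0, 1.5, 0, 0, 0, 6, 0, 3.5, 0, 0, 0, 9, 0, 5, 0, 0, 0, 10, 0, 6, 0, 0, 0, 10, 0, 6, 0, 0, 0, 10, 0, 6, 0, 0, 0]
}}

```text
time_s: 6.65
position: [0.6448, -0.0684, 0.2296]
tcp_rot: [[0.819, 0.0, -0.573], [0.573, 0.001, 0.819], [0.001, -1.0, 0.0]]
force: [-0.8, -0.2, 0.4]
opening: 0.004
```

```bash
python3 - <<'E'
from h import *
st=bot.read_state();print(st['time_s'],st['position'],st['joint_positions'].round(1),st['force'])
E
```

```text
6.65 [ 0.64475191 -0.06841698  0.22955756] [ -15.9   33.    79.4    0.    67.6 -140.9] [-0.81177747 -0.18394478  0.35639706]
```

Now I back off the peg, rise and move over the handle with the yaw brought back, then check the lock.

{"method": "jog_arm", "body": {
  "motion": [-8, 0, -2, 0, 0, 0, -20, 0, -2, 0, 0, 0, -25, -10, 0, 0, 0, 0, -25, -40, 0, 0, 0, 0, -25, -75, 0, 0, 0, 0, -25, -90, 0, 0, 0, 0, -30, -90, 20, 0, 5, 0, -40, -90, 50, 0, 12, 0, -55, -90, 80, 0, 20, 0, -72, -90, 110, 0, 28, 0, -90, -90, 140, 0, 35, 0, -102, -90, 158, 0, 38.6, 0, -107, -90, 166, 0, 38.6, 0, -107, -90, 166, 0, 38.6, 0, -107, -90, 166, 0, 38.6, 0]
}}

```text
time_s: 8.52
position: [0.4628, 0.0055, 0.3196]
tcp_rot: [[0.998, 0.001, 0.063], [-0.063, -0.0, 0.998], [0.001, -1.0, -0.0]]
force: [-0.2, 0.6, 0.0]
opening: 0.003
```

```bash
python3 - <<'E'
from h import *
st=bot.read_state();print(st['time_s'],st['position'],st['tcp_rot'].round(3),st['joint_positions'].round(1),st['force'])
np.set_printoptions(suppress=True)
for n in ('top','side','wrist'):
    im,d=bot.capture(n);np.savez(n+'4.npz',im=im,d=d);im=im[:,:,::-1]
    c=im[150:300,180:330] if n=='top' else im[100:230,180:380]
    if n=='wrist': c=im
    cv2.imwrite(f'pics/{n}4.png',cv2.resize(c,None,fx=1 if n=='wrist' else 4,fy=1 if n=='wrist' else 4,interpolation=cv2.INTER_CUBIC))
E
```

```text
8.525 [0.46280003 0.0055458  0.31964929] [[ 0.998  0.001  0.063]
 [-0.063 -0.     0.998]
 [ 0.001 -1.    -0.   ]] [-13.2  12.1  98.7  -0.   69.1 -99.6] [-0.21096478  0.59602448  0.01559111]
```

View pics/top4.png

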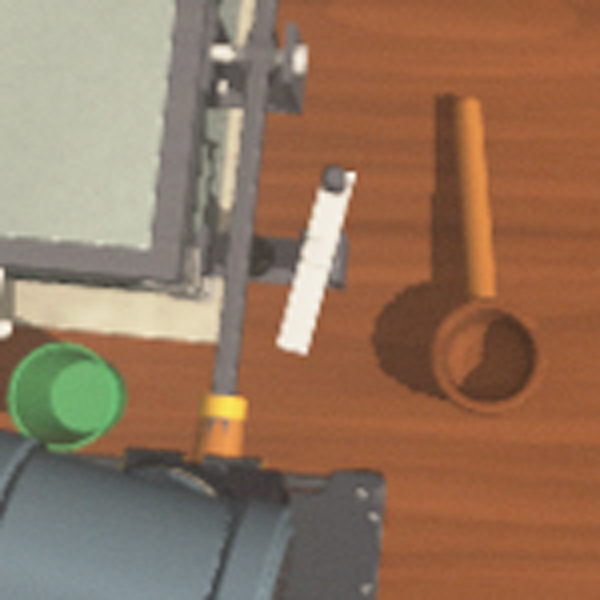

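View pics/side4.png

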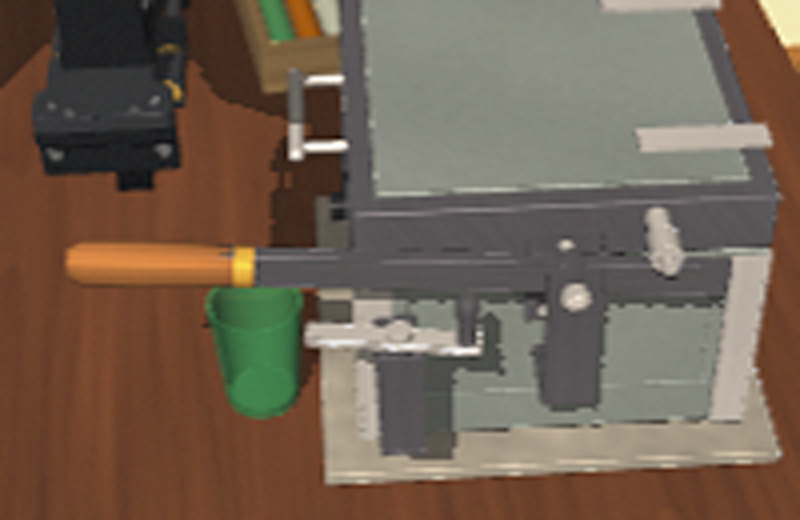

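View pics/wrist4.png

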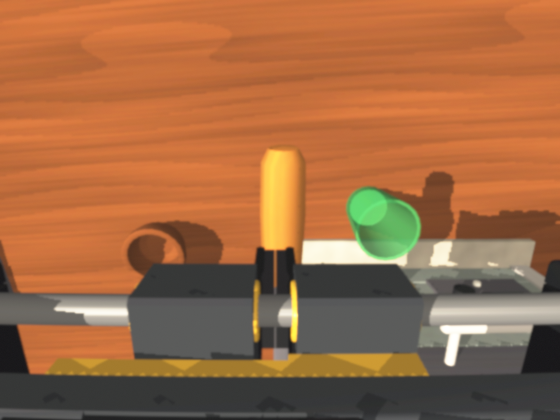

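In the top view the lock bar runs (292,345)-(345,185) in the crop, which makes the lock about 1.3 rad. Its nose is well clear of the lever. The handle sits about 2 mm left of the fingers, so I correct that and descend to just above it.

{"method": "jog_arm", "body": {
  "motion": [0, 10, 1, 0, 0, 0, 0, 25, 2, 0, 0, 0, 0, 37, 2, 0, 0, 0, 0, 43, 2, 0, 0, 0, 0, 46, 2, 0, 0, 0, 0, 48, 2, 0, 0, 0, 0, 50, 2, 0, 0, 0, 0, 52, 2, 0, 0, 0, 0, 53, 2, 0, 0, 0, 0, 53, 2, 0, 0, 0]
}}

```text
time_s: 9.93
position: [0.462, 0.008, 0.2666]
tcp_rot: [[0.998, 0.0, 0.063], [-0.063, -0.0, 0.998], [0.0, -1.0, -0.0]]
force: [0.5, -0.5, 0.0]
opening: 0.003
```

{"method": "jog_arm", "body": {
  "motion": [0, 1, 0, 0, 0, 0, 0, 2, 0, 0, 0, 0, 0, 4, 0, 0, 0, 0, 0, 6, 0, 0, 0, 0, 0, 8, 0, 0, 0, 0, 0, 10, 0, 0, 0, 0, 0, 12, 0, 0, 0, 0, 0, 14, 0, 0, 0, 0, 0, 16, 0, 0, 0, 0, 0, 17, 0, 0, 0, 0, 0, 17, 0, 0, 0, 0]
}}

```text
time_s: 11.3
position: [0.4604, 0.0081, 0.2497]
tcp_rot: [[0.998, -0.004, 0.063], [-0.063, 0.0, 0.998], [-0.004, -1.0, -0.0]]
force: [-5.4, -0.1, 7.9]
opening: 0.001
```

```bash
python3 - <<'E'
from h import *
st=bot.read_state();print(st['time_s'],st['position'],st['force'])
im,d=bot.capture('side');im=im[:,:,::-1];c=im[100:230,180:380]
cv2.imwrite('pics/s5.png',cv2.resize(c,None,fx=4,fy=4,interpolation=cv2.INTER_CUBIC))
E
```

```text
11.3 [0.46036406 0.00809368 0.24969086] [-5.38086026 -0.07873927  7.88394499]
```

View pics/s5.png

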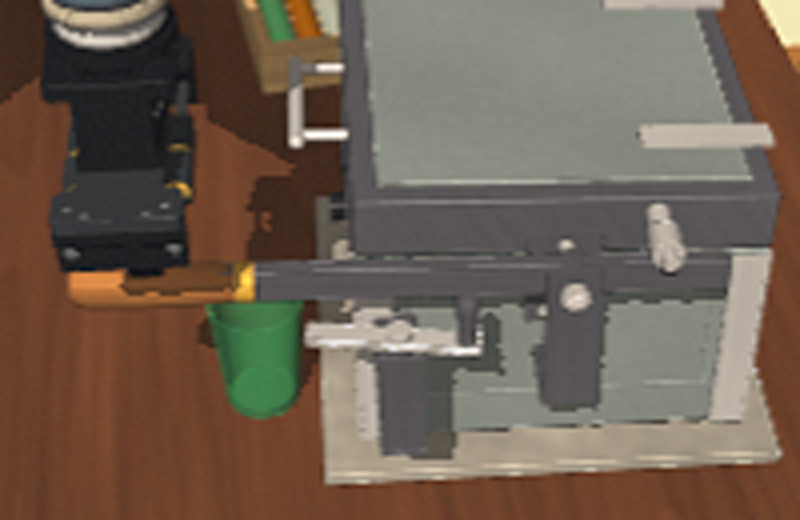

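The flap is starting to rise and the reading is 8 N downward. The lever moves freely past the lock, so I carry on smoothly, following the arc.

{"method": "jog_arm", "body": {
  "motion": [-1, 2, 0, 0, 0, 0, -2, 5, 0, 0, 0, 0, -2, 9, 0, 0, 0, 0, -2, 13, 0, 0, 0, 0, -2, 17, 0, 0, 0, 0, -2, 21, 0, 0, 0, 0, -2, 25, 0, 0, 0, 0, -1, 29, 0, 0, 0, 0, -1, 33, 0, 0, 0, 0, 0, 37, 0, 0, 0, 0, 0, 41, 0, 0, 0, 0, 1, 45, 0, 0, 0, 0, 2, 49, 0, 0, 0, 0, 2, 53, 0, 0, 0, 0, 3, 57, 0, 0, 0, 0, 4, 60, 0, 0, 0, 0, 5, 63, 0, 0, 0, 0, 5, 65, 0, 0, 0, 0, 5, 66, 0, 0, 0, 0, 5, 66, 0, 0, 0, 0]
}}

```text
time_s: 13.85
position: [0.4634, 0.008, 0.1836]
tcp_rot: [[0.998, -0.008, 0.062], [-0.062, 0.0, 0.998], [-0.008, -1.0, -0.0]]
force: [-8.1, -0.3, 10.9]
opening: 0.006
```

```bash
python3 - <<'E'
from h import *
st=bot.read_state();print(st['time_s'],st['position'],st['force'],st['joint_positions'].round(1))
im,d=bot.capture('side');im=im[:,:,::-1];c=im[80:230,180:380]
cv2.imwrite('pics/s6.png',cv2.resize(c,None,fx=4,fy=4,interpolation=cv2.INTER_CUBIC))
E
```

```text
13.85 [0.46337574 0.0079511  0.18356247] [-8.12547733 -0.30782247 10.91642033] [-1.280e+01  2.360e+01  1.081e+02 -1.000e-01  4.870e+01 -9.920e+01]
```

View pics/s6.png

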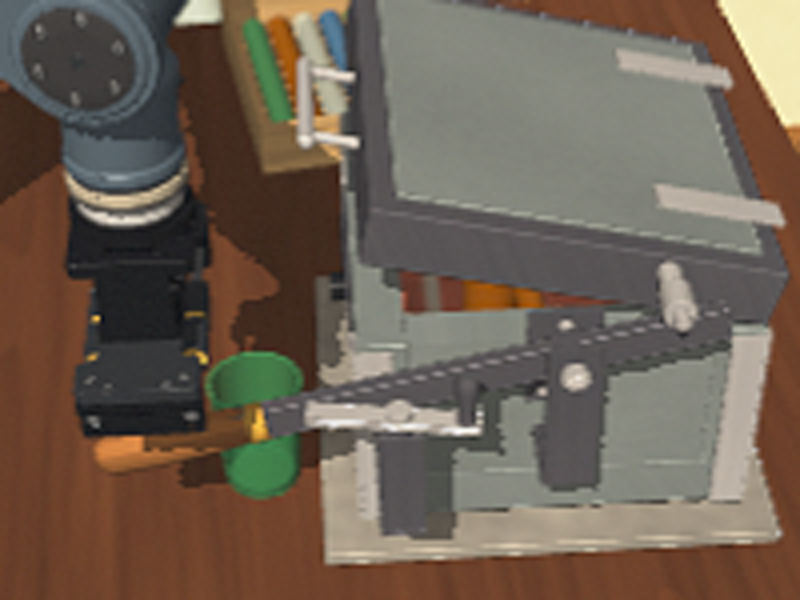

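The flap is more than half up and everything is clear. I continue to the stop.

{"method": "jog_arm", "body": {
  "motion": [1, 2, 0, 0, 0, 0, 2, 5, 0, 0, 0, 0, 2, 9, 0, 0, 0, 0, 3, 12, 0, 0, 0, 0, 4, 16, 0, 0, 0, 0, 5, 19, 0, 0, 0, 0, 6, 23, 0, 0, 0, 0, 6, 26, 0, 0, 0, 0, 7, 29, 0, 0, 0, 0, 8, 31, 0, 0, 0, 0, 8, 33, 0, 0, 0, 0, 8, 34, 0, 0, 0, 0, 8, 35, 0, 0, 0, 0, 8, 35, 0, 0, 0, 0]
}}

```text
time_s: 15.65
position: [0.4711, 0.0075, 0.1494]
tcp_rot: [[0.998, -0.008, 0.062], [-0.062, 0.0, 0.998], [-0.008, -1.0, -0.0]]
force: [-10.1, -0.3, 18.8]
opening: 0.007
```

```bash
python3 - <<'E'
from h import *
st=bot.read_state();print(st['time_s'],st['position'],st['force'],st['joint_positions'].round(1))
E
```

```text
15.65 [0.47110216 0.00748408 0.14942332] [-10.07888497  -0.34388135  18.77625099] [-1.270e+01  2.760e+01  1.088e+02 -1.000e-01  4.410e+01 -9.900e+01]
```

{"method": "jog_arm", "body": {
  "motion": [0, 1, 0, 0, 0, 0, 0, 2, 0, 0, 0, 0, 0, 3, 0, 0, 0, 0, 0, 4, 0, 0, 0, 0, 0, 4, 0, 0, 0, 0, 0, 4, 0, 0, 0, 0]
}}

```text
time_s: 16.4
position: [0.472, 0.0074, 0.1461]
tcp_rot: [[0.998, -0.006, 0.062], [-0.062, 0.0, 0.998], [-0.006, -1.0, -0.0]]
force: [-9.0, -0.9, 23.0]
opening: 0.006
```

```bash
python3 - <<'E'
from h import *
st=bot.read_state();print(st['time_s'],st['position'],st['force'],st['joint_positions'].round(1))
for n in ('top','side'):
    im,d=bot.capture(n);np.savez(n+'7.npz',im=im,d=d);im=im[:,:,::-1]
    c=im[100:300,150:330] if n=='top' else im[80:230,180:380]
    cv2.imwrite(f'pics/{n}7.png',cv2.resize(c,None,fx=3 if n=='top' else 4,fy=3 if n=='top' else 4,interpolation=cv2.INTER_CUBIC))
P=pose('top');D=np.load('top7.npz')['d']
for v in range(185,225,3):print(v,[round(float(unproj('top',u,v,D[v,u],P)[2]),3) for u in (170,190,210,220,225,230,235)])
E
```

```text
16.4 [0.47197387 0.00738999 0.14614716] [-8.98891313 -0.89888383 22.99946137] [-1.270e+01  2.800e+01  1.089e+02 -1.000e-01  4.340e+01 -9.900e+01]
185 [0.347, 0.345, 0.343, 0.339, 0.196, 0.173, 0.067]
188 [0.348, 0.346, 0.346, 0.342, 0.191, 0.169, 0.062]
191 [0.348, 0.349, 0.345, 0.339, 0.191, 0.163, 0.057]
194 [0.347, 0.349, 0.349, 0.338, 0.193, 0.157, 0.048]
197 [0.336, 0.344, 0.349, 0.333, 0.194, 0.149, 0.043]
200 [0.326, 0.333, 0.34, 0.324, 0.194, 0.145, 0.033]
203 [0.314, 0.322, 0.327, 0.323, 0.193, 0.139, 0.015]
206 [0.193, 0.189, 0.313, 0.315, 0.186, 0.149, 0.014]
209 [0.189, 0.189, 0.19, 0.194, 0.193, 0.154, 0.114]
212 [0.346, 0.19, 0.192, 0.193, 0.189, 0.148, 0.112]
215 [0.19, 0.191, 0.192, 0.19, 0.197, 0.147, 0.114]
218 [0.122, 0.136, 0.189, 0.193, 0.194, 0.127, 0.114]
221 [0.013, 0.016, 0.115, 0.178, 0.188, 0.127, 0.014]
224 [0.014, 0.012, 0.013, 0.013, 0.046, 0.076, 0.014]
```

View pics/side7.png

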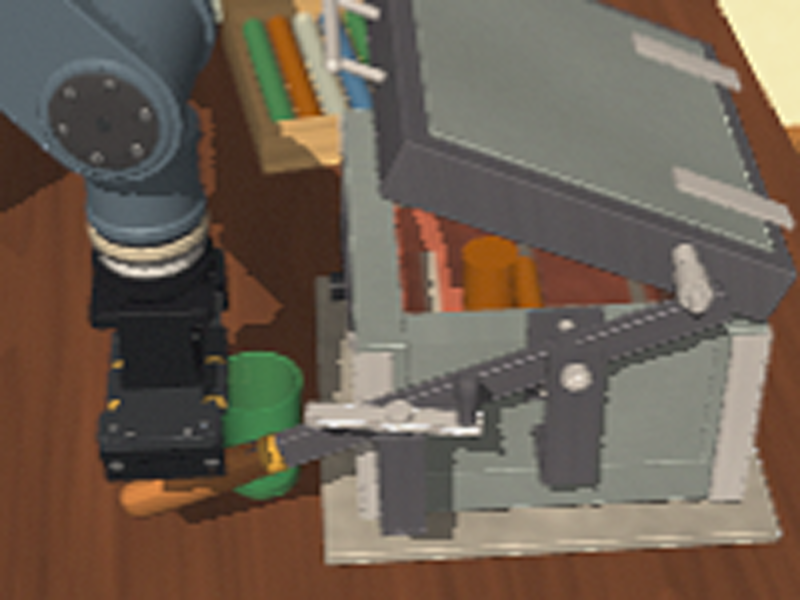

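View pics/top7.png

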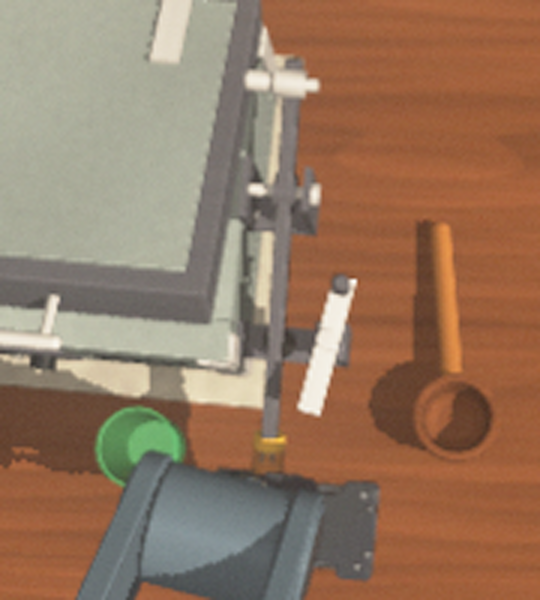

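The flap's front edge reads about 0.345 m, so it is fully up. The lock is still out and the loose things have not moved. I press a little more onto the stop and settle.

{"method": "jog_arm", "body": {
  "motion": [0, 1, 0, 0, 0, 0, 0, 2, 0, 0, 0, 0, 0, 3, 0, 0, 0, 0, 0, 3, 0, 0, 0, 0, 0, 3, 0, 0, 0, 0, 0, 3, 0, 0, 0, 0, 0, 3, 0, 0, 0, 0, 0, 3, 0, 0, 0, 0]
}}

```text
time_s: 17.5
position: [0.4721, 0.0073, 0.1455]
tcp_rot: [[0.998, -0.004, 0.061], [-0.061, -0.001, 0.998], [-0.004, -1.0, -0.001]]
force: [-13.8, -0.3, 43.6]
opening: 0.003
```

It is firmly on the stop: the last 3 mm of command moved it only 0.6 mm and the force rose to 44 N. I ease off slightly and hand in.

{"method": "jog_arm", "body": {
  "motion": [0, -0.5, 0, 0, 0, 0, 0, -1, 0, 0, 0, 0, 0, -1.5, 0, 0, 0, 0, 0, -1.5, 0, 0, 0, 0, 0, -1.5, 0, 0, 0, 0, 0, -1.5, 0, 0, 0, 0]
}}

```text
time_s: 18.25
position: [0.472, 0.0074, 0.1458]
tcp_rot: [[0.998, -0.005, 0.062], [-0.062, -0.0, 0.998], [-0.005, -1.0, -0.001]]
force: [-12.0, -0.9, 33.0]
opening: 0.003
```

```bash
python3 - <<'E'
from h import *
st=bot.read_state();print(st['time_s'],st['position'],st['force'])
im,d=bot.capture('top');P=pose('top');print([round(float(unproj('top',u,190,d[190,u],P)[2]),3) for u in (190,205,215)])
a=np.load('top0.npz')['im'].astype(int);print('cup/jacks diff',np.abs(a[165:310,285:420]-im[165:310,285:420]).mean())
print(bot.hand_in())
E
```

```text
18.25 [0.47204504 0.00736393 0.14579951] [-11.95298638  -0.86738884  33.04044278]
[0.347, 0.346, 0.346]
cup/jacks diff 2.274704129416773
the job is handed in; nothing more can be done
None
```

I swung the lock out with closed fingertips and pressed the wooden handle smoothly down onto the rubber stop. I handed in at about 18.3 s while still holding it there. The hand-in reported no verdict.

What my last checks showed:
- **Lock:** about 1.3 rad, estimated from the top picture, with its nose well clear of the lever.
- **Flap:** the front edge of its top reads about 0.346 m above the bench, which is fully up.
- **Force:** the wrist reads 33 N down on the handle. It peaked at about 44 N on the stop, so I eased off before handing in. That peak was the fingers pressing the lever; I saw no sign of the arm or gripper body touching anything.
- **Loose things:** the block and jacks are unchanged in the top picture. The tumbler looked unmoved, but I only checked it by eye.

No check failed or disagreed.

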